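# Close the membrane filter holder squarely

### The job

Push the membrane cassette all the way in against the rear stop of the filter holder, then screw the pressure plate down onto it with the two hand knobs until both ends are fully down on their collars. Turn the knobs alternately in small steps so that neither end of the plate ever gets more than about 4 mm ahead of the other, and leave the other things on the bench where they are.

Things in the scene. Friction and masses are not known exactly. Their poses are not given: they have to be found in the camera images.
- holder: The membrane filter holder, fixed to the bench: a steel base 240 mm deep (x) by 240 mm wide (y), its top 35 mm above the bench. Origin: on the bench, midway between the two upright jack screws; x points to its back (a round pressure gauge stands there), its open front faces -x. The base reaches from x = -140 to +100 mm; the screws stand at x = 0, y = +85 mm (left) and -85 mm (right)
- rear_stop (a point): Middle of the front face of the holder's white rear stop, 6 mm above the base, at x = +50 mm in the holder's frame: the cassette's rear face comes to rest here. White slide rails 9 mm high, their inner faces 52 mm to either side, lead the cassette along x to it. Round each screw a brass collar (28 mm across) is the stop for the plate
- cassette: The membrane cassette: a loose flat blue-and-white block 130 mm long (x), 100 mm wide (y), 18 mm thick, 0.2 to 0.4 kg, lying on the base between the rails, 25 to 50 mm short of home, its rear part already under the plate. Origin: centre of its underside; x points to the holder's back. Home, its origin is at x = -15 mm in the holder's frame; it slides freely while the plate is up
- cassette_front (a point): Middle of the cassette's front face (the 100 by 18 mm face that looks to the holder's -x), 9 mm above the base; 65 mm in front of the cassette's origin. Home, it is at x = -80 mm in the holder's frame; its front 35 mm then still sticks out in front of the plate
- press_plate: The pressure plate: an aluminium plate 90 mm deep (x) by 226 mm wide (y) by 22 mm thick, carried on the two screws. Origin: on its top, on the left screw's axis (85 mm to the left of its centre); axes as the holder's while it is square. Under its middle is a sprung black rubber pad (80 by 96 mm) that meets the cassette 2.5 mm before the plate is fully down and then presses on it with about 7 N
- plate_left_end (a point): Underside of the plate on the left screw's axis (85 mm to the +y side of its centre). Fully down on the collar it is 56.5 mm above the bench (up to 1 mm more under the push of the pad), and 12 mm higher when all the way up
- plate_right_end (a point): The same on the right screw's axis (85 mm to the -y side)
- knob_left (a joint): Angle of the left (+y) knob in rad: 0 = plate end all the way up, 6.28 = fully down, where it stops. It grows as the knob is turned clockwise seen from above; one turn lowers its end of the plate by 12 mm (1.91 mm per rad). Starts between 2.2 and 3.7. It turns stiffly (about 0.1 N m) and stays where it is left
- knob_right (a joint): The same for the right (-y) knob; the two start at different angles, so the plate starts out of square by up to 3 mm
- knob_left_grip (a point): Grip point of the left knob, on its axis (upright within 2 degrees): a round black fluted knob 44 mm across and 28 mm high on top of its screw; it turns but stays at one height, 117.5 mm above the bench. Its top is 9 mm above this point, its lower edge 19 mm below, the plate 25 mm or more below. A white line on its top points to the holder's front (-x) at 0 and at 6.28
- knob_right_grip (a point): The same for the right knob
- beaker_small: Small glass beaker, 50 mm across, 68 mm high, beside the holder; leave alone. Origin: centre of its underside
- beaker_large: Larger glass beaker, 68 mm across, 92 mm high, behind the holder; leave alone. Origin: centre of its underside
- reagent_a: White reagent jar with blue cap, 72 mm across, 140 mm high, on the left; leave alone. Origin: centre of its underside
- reagent_b: The same, with a yellow band on its label; leave alone
- reagent_c: Amber jar with black cap, 60 mm across, 120 mm high, on the left; leave alone. Origin: centre of its underside
- spanner: Steel spanner 160 mm long lying to the right of the holder; leave alone. Origin: near the middle of its length, on its underside
- pipette_bulb: Orange rubber pipette bulb standing on the bench, 54 mm across, 74 mm high, on the right; leave alone. Origin: centre of its underside
Things that resemble listed ones, but are neither listed nor needed, are in the scene too. Of the things that look like the cassette, the middle-sized one is meant.

How it is judged:
On the way, in this order (a step that is already met when the one before it is completed fails the run):
1. the cassette is home against the rear stop (within 2 mm) while the plate is still up off it (x of cassette in the frame of holder above -0.017 m and value of joint each of knob_left, knob_right below 4.9 rad), for 0.1 s.
2. both ends of the plate are down on their collars (within 1.5 mm) (value of joint each of knob_left, knob_right above 5.5 rad), for 0.2 s.
At the end, for the whole second after the job is handed in: The cassette is home within 2 mm of the rear stop, both ends of the plate are down within 1.5 mm of their collars (both knobs past 5.5 rad) and the plate's pad presses on the cassette (more than 1.5 N), all at rest (all of step 2 and x of cassette in the frame of holder above -0.017 m and contact force between press_plate and cassette above 1.5 N and linear speed of cassette below 0.01 m/s); the robot touches nothing.
It fails at once if one end of the plate gets more than 4.5 mm ahead of the other (plate tilted more than 0.0265 rad) (angle between press_plate's own z axis and vertical above 0.0265 rad).
It fails at once if another thing on the bench is knocked over or moved more than 30 mm (distance of any of beaker_small, beaker_large, reagent_a, reagent_b, reagent_c, spanner, pipette_bulb from where it was at the start of the episode above 0.03 m or angle between any of beaker_small, beaker_large, reagent_a, reagent_b, reagent_c, pipette_bulb's own z axis and vertical above 0.5 rad).
It also fails if it takes over 72 s, if anything falls off the work surface, if the arm or the gripper's body presses on something with over 40 N, if the wrist force passes 120 N, or if a joint passes its speed limit or range.

### The arm

A 7-joint arm with a two-finger parallel gripper is mounted at the origin on the work surface. World frame = base frame: x ahead of the robot, y to its left, z up, the work surface at z = 0. Lengths are in m, angles in rad, forces in N, time in s.
With the tool pointing down it reaches from about 0.4 to 0.85 m from the base axis. Payload 4.5 kg.
Tool frame: the origin (TCP) lies midway between the tips of the shut fingers; the grasp point (between the pads) lies 19 mm behind it; z points along the fingers, y is the line along which they close (so a half turn about z gives the same grasp; the last joint's range is limited). The gripper opens to 85 mm and grips with 20 to 120 N. Pads are 22 mm wide; open, the fingers measure 114 mm over their backs; the gripper's body (76 mm by 85 mm) begins 54 mm behind the grasp point. The pads swing forward as they close: fully open they stand 13 mm farther back than shut.
Start: joints at [1.275, 0.689, -0.195, 1.565, 0.157, 0.902, -0.215], TCP at [0.202, -0.591, 0.231] pointing down, gripper open.
Joint ranges: [-3.01, 3.01], [-0.46, 2.08], [-1.47, 1.51], [0.13, 2.56], [-1, 4.14], [0.04, 2.09], [-2.66, 2.66]. Speed limits (rad/s): [2.57, 2.57, 3.14, 3.14, 3.14, 3.14, 3.14].

### API

Orientations are given as a unit quaternion [x, y, z, w].
In Python, from bench import env gives the robot as it stands.
- The arm moves only by the tool arm_command, never from a script. Its argument "moves" is one flat list of numbers, 7 for each row, row after row: the shift along the world's x, y, z in m, then the turn, a rotation vector about the world's x, y, z in rad, then the closure, from 0 (fully open) to 1 (shut). In form: [dx, dy, dz, ax, ay, az, hand, dx, dy, dz, ax, ay, az, hand, ...]. A call has 1 to 20 rows; each row is the pose to reach, as a shift and turn from the pose commanded when the call began; what a row does not reach only later rows make up. A row lasts 1/8 s, in which the tool goes at most 62.5 mm and 10.7 degrees, less where a joint would pass 70% of its speed; a pose out of reach is approached as far as the arm can. A call with a gripper value outside its range is refused whole. The fingers move at their own pace and stop on an object; the grip force is fixed at half the most. Time passes only in rows, so rows that repeat a pose let the fingers close. It gives the time, the measured TCP pose, the force, the opening and the grip force at its end, in the units of the state.
- env.state(): the state, without advancing time (a new reading comes with each control period).
- env.get_image(name): name is "scene" or "side" or "wrist"; returns a dict with "img" (384x512x3 uint8, red, green, blue), "camera_matrix" (3x3 intrinsics, pixels), "rvec" (rotation vector, rad) and "tvec" (3), from world to camera coordinates, as OpenCV has them. Camera axes: x right, y down, z forward; pixel columns grow to the right and rows downward; lengths in m; the calibration is good to about 2 mm. A picture is of the moment at which its call begins. There is no depth.
- env.job_done(): hands the job in; it is judged then, once.
The state is a dict: "time": time; "joint_positions": joint angles; "qvel": joint speeds; "tau": joint torques, N m; "ee_pos": TCP position; "tcp_rot": TCP orientation; "ft_force": force on the tool from outside, world axes, zero at the start; "wrist_torque": the same for the moment, N m; "width": finger opening in m; "grasp_force": force on a finger pad.
Only numpy, scipy, OpenCV 4.12 (cv2) and the standard library are available. Lean on these libraries where they do the work, as an engineer would, in place of code of your own. Each camera call takes 0.05 s, during which the arm holds its last target. There are 200 camera calls.

## Working session

There is one attempt and no reset: what is moved stays moved. The work goes in short steps, Python scripts to look and compute and a tool call to move; the robot and the scene stay as the last step left them, time stands still between calls to the robot, and variables do not carry over. Pictures are saved under pics/ and viewed, at most 10 in all, crops included, and the job is handed in when it is done.

Besides the shell and the picture viewer there is one more tool, called as a command line: name --argument value ..., lists and objects as JSON in quotes. arm_command: Moves the arm, as the interface text tells. Its arguments: {"type":"object","properties":{"moves":{"type":"array","items":{"type":"number"}}},"required":["moves"]}

```bash
mkdir -p pics; cat > h.py <<'E'
import numpy as np, cv2, json
from bench import env
def snap(n,f):
    d=env.get_image(n); cv2.imwrite('pics/'+f+'.png',cv2.cvtColor(d['img'],cv2.COLOR_RGB2BGR))
    np.savez('pics/'+f+'.npz',K=d['camera_matrix'],r=d['rvec'],t=d['tvec']); return d
def cam(f):
    d=np.load('pics/'+f+'.npz'); return d['K'],d['r'],d['t']
def proj(f,P):
    K,r,t=cam(f); return cv2.projectPoints(np.array(P,float).reshape(-1,3),r,t,K,None)[0].reshape(-1,2)
def onz(f,u,v,z):
    K,r,t=cam(f); R=cv2.Rodrigues(r)[0]; c=-R.T@t.ravel(); d=R.T@np.linalg.inv(K)@np.array([u,v,1.]); return c+d*(z-c[2])/d[2]
E
python3 - <<'E'
from h import *
a=[snap(n,n+'0')['img'] for n in('scene','side')]
s=env.state(); print({k:np.round(v,3) for k,v in s.items()})
E
```

```text
{'time': np.float64(0.1), 'joint_positions': array([ 1.275,  0.69 , -0.195,  1.566,  0.157,  0.903, -0.215]), 'qvel': array([-0.001, -0.003,  0.001, -0.002, -0.001,  0.002, -0.001]), 'tau': array([-2.0000e-03, -5.4060e+01, -1.2710e+00, -1.5899e+01,  9.0000e-03,
        4.0000e-03,  0.0000e+00]), 'ee_pos': array([ 0.202, -0.591,  0.231]), 'tcp_rot': array([ 0.986,  0.164, -0.   , -0.001]), 'ft_force': array([ 0.133, -1.106, -0.57 ]), 'wrist_torque': array([-0.021,  0.024,  0.029]), 'grasp_force': np.float64(0.0), 'width': np.float64(0.085)}
```

View pics/scene0.png

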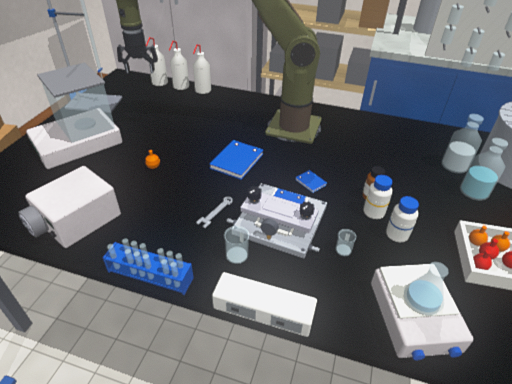

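View pics/side0.png

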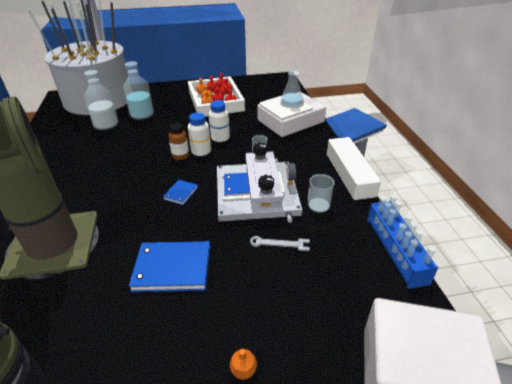

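```bash
python3 - <<'E'
from h import *
a=cv2.imread('pics/scene0.png')[165:265,215:345]; b=cv2.imread('pics/side0.png')[125:230,200:330]
a=cv2.resize(a,(780,600),interpolation=2)[:, :]; b=cv2.resize(b,(780,630),interpolation=2)
c=np.hstack([cv2.resize(a,(400,308)),cv2.resize(b,(400,323))[:308]]) 
cv2.imwrite('pics/sc.png',a);cv2.imwrite('pics/sd.png',b[:600])
E
```

```text
(no output)
```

View pics/sc.png

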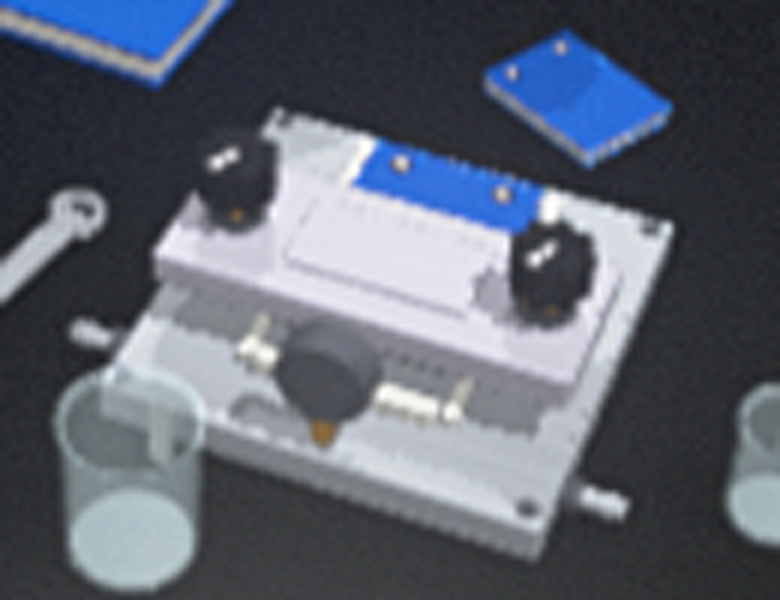

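View pics/sd.png

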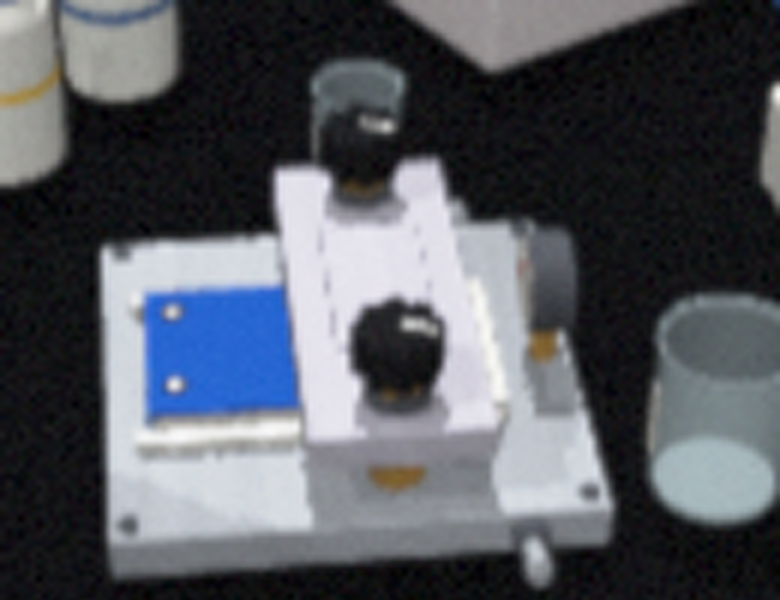

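```bash
cat > fit.py <<'E'
from h import *
from scipy.optimize import least_squares
obs=[('scene0',(672,225),(-.14,.12,.035)),('scene0',(275,110),(-.14,-.12,.035)),('scene0',(545,250),(0,.085,.1265)),('scene0',(228,160),(0,-.085,.1265)),
('side0',(102,245),(-.14,.12,.035)),('side0',(110,543),(-.14,-.12,.035)),('side0',(608,512),(.1,-.12,.035)),('side0',(400,328),(0,-.085,.1265)),('side0',(362,130),(0,.085,.1265))]
off={'scene0':(215,165),'side0':(200,125)}
def W(p,q):
    c,s=np.cos(p[2]),np.sin(p[2]); return [p[0]+c*q[0]-s*q[1],p[1]+s*q[0]+c*q[1],q[2]]
def res(p): return np.concatenate([proj(n,W(p,q))[0]-(np.array(uv)/6+off[n]) for n,uv,q in obs])
r=least_squares(res,[.6,-.05,0]); print(r.x.round(4),r.fun.reshape(-1,2).round(1))
p=r.x
c,s=np.cos(p[2]),np.sin(p[2])
def loc(w): d=np.array(w[:2])-p[:2]; return np.round([c*d[0]+s*d[1],-s*d[0]+c*d[1]],4)
for n,uv,z in [('side0',(147,292),.053),('side0',(148,418),.053)]:
    print('cass front corner',loc(onz(n,uv[0]/6+200,uv[1]/6+125,z)))
print('lines', [loc(onz(n,uv[0]/6+off[n][0],uv[1]/6+off[n][1],.1265)) for n,uv in [('side0',(400,325)),('side0',(436,330)),('side0',(362,122)),('side0',(395,128)),('scene0',(212,165)),('scene0',(238,152)),('scene0',(530,263)),('scene0',(553,245))]])
for nm,q in dict(knobL=(0,.085,.1175),knobR=(0,-.085,.1175),cassfront=(-.08-.037,0,.044),home=(-.08,0,.044)).items(): print(nm,np.round(W(p,q),4))
for n,u,v in [('scene0',345,250),('scene0',237,258),('side0',320,207),('scene0',205,222),('scene0',230,198)]: print(n,u,v,loc(onz(n,u,v,0)),onz(n,u,v,0).round(3))
E
python3 fit.py
```

```text
[ 0.6008  0.0912 -0.1021] [[-0.8 -0.1]
 [-0.7 -0.7]
 [-0.1 -0.7]
 [ 0.4 -1.8]
 [ 0.6 -0.3]
 [-0.6 -0.4]
 [ 1.2 -0.5]
 [-0.2 -0.9]
 [ 0.5 -1.2]]
cass front corner [-0.1173  0.0485]
cass front corner [-0.1185 -0.054 ]
lines [array([ 0.0003, -0.0868]), array([ 0.0162, -0.0921]), array([-0.0015,  0.0858]), array([0.0148, 0.0786]), array([ 0.0152, -0.0885]), array([ 0.0004, -0.0806]), array([0.0146, 0.0823]), array([-0.0023,  0.0886])]
knobL [0.6095 0.1758 0.1175]
knobR [0.5921 0.0066 0.1175]
cassfront [0.4844 0.1031 0.044 ]
home [0.5212 0.0994 0.044 ]
scene0 345 250 [0.0038 0.2266] [ 0.628  0.316 -0.   ]
scene0 237 258 [ 0.1701 -0.0606] [0.764 0.014 0.   ]
side0 320 207 [ 0.1639 -0.0745] [0.756 0.    0.   ]
scene0 205 222 [ 0.0803 -0.2201] [ 0.658 -0.136  0.   ]
scene0 230 198 [-0.0574 -0.198 ] [ 0.524 -0.1    0.   ]
```

arm_command --moves '[0.06,0.04,0,0,0,0.15,1,0.11,0.09,0,0,0,0.3,1,0.15,0.14,0,0,0,0.45,1,0.19,0.2,0,0,0,0.6,1,0.22,0.26,0,0,0,0.75,1,0.245,0.32,0,0,0,0.9,1,0.255,0.38,0,0,0,1.0,1,0.26,0.44,0,0,0,1.14,1,0.255,0.5,0,0,0,1.14,1,0.25,0.56,0,0,0,1.14,1,0.24,0.62,0,0,0,1.14,1,0.235,0.67,0,0,0,1.14,1,0.235,0.699,0,0,0,1.14,1,0.235,0.699,0,0,0,1.14,1,0.235,0.699,-0.06,0,0,1.14,1,0.235,0.699,-0.1,0,0,1.14,1,0.235,0.699,-0.1,0,0,1.14,1]'

```text
time: 2.22
ee_pos: [0.4356, 0.1058, 0.1294]
tcp_rot: [0.742, 0.67, -0.003, -0.001]
ft_force: [0.1, -0.8, 0.3]
width: 0.0004
grasp_force: 0.0
```

```bash
python3 - <<'E'
from h import *
d=snap('wrist','w1'); s=env.state(); print(s['joint_positions'].round(3),s['ee_pos'].round(4),s['tcp_rot'].round(3))
print(proj('w1',[[.6095,.1758,.1265],[.5921,.0066,.1265],[.4844,.1031,.053],[.437,.108,.044]]))
E
```

```text
[-0.153  0.666 -0.299  2.168  0.516  0.378 -0.979] [0.4368 0.1065 0.1309] [ 0.742  0.67  -0.002 -0.   ]
[[658.42684911  43.50425023]
 [556.32233394 377.17376249]
 [325.55512217 190.94197514]
 [257.87050405 187.25403828]]
```

View pics/w1.png

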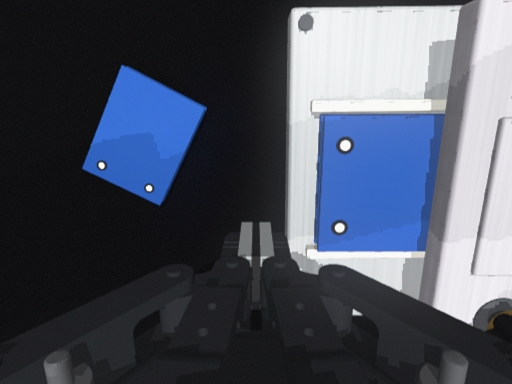

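```bash
python3 - <<'E'
from h import *
p=(0.6008,.0912,-.1021); c,s=np.cos(p[2]),np.sin(p[2])
def loc(w): d=np.array(w[:2])-p[:2]; return np.round([c*d[0]+s*d[1],-s*d[0]+c*d[1]],4)
for n,u,v,z in [('basecornerFL -.14,.12',290,9,.035),('hole',306,22,.035),('rail inner R top',310,250,.044),('cass FL',320,114,.053),('cass FR',317,249,.053),('plate front @top bottom-end',424,300,.084),('plate',460,20,.084)]: print(n,loc(onz('w1',u,v,z)),onz('w1',u,v,z).round(4))
E
```

```text
basecornerFL -.14,.12 [-0.1438  0.1198] [0.47   0.2251 0.035 ]
hole [-0.1329  0.112 ] [0.48   0.2162 0.035 ]
rail inner R top [-0.1243 -0.0502] [0.4721 0.0539 0.044 ]
cass FL [-0.1237  0.0529] [0.4831 0.1565 0.053 ]
cass FR [-0.1207 -0.0448] [0.4761 0.0589 0.053 ]
plate front @top bottom-end [-0.0542 -0.0662] [0.5402 0.0309 0.084 ]
plate [-0.0587  0.1028] [0.5529 0.1995 0.084 ]
```

arm_command --moves '[0,0.002,-0.05,0,0,0,1,0,0.002,-0.087,0,0,0,1,0,0.002,-0.087,0,0,0,1,0.015,0,-0.087,0,0,0,1,0.025,-0.0005,-0.087,0,0,0,1,0.03,-0.001,-0.087,0,0,0,1,0.036,-0.0015,-0.087,0,0,0,1,0.042,-0.002,-0.087,0,0,0,1,0.048,-0.003,-0.087,0,0,0,1,0.054,-0.003,-0.087,0,0,0,1,0.06,-0.004,-0.087,0,0,0,1,0.064,-0.004,-0.087,0,0,0,1,0.064,-0.004,-0.087,0,0,0,1]'

```text
time: 3.9
ee_pos: [0.4946, 0.103, 0.0453]
tcp_rot: [0.741, 0.671, -0.005, -0.002]
ft_force: [-13.7, 1.8, 19.2]
width: 0.0001
grasp_force: 10.0
```

```bash
python3 - <<'E'
from h import *
snap('wrist','w2'); snap('side','s2'); s=env.state(); print(s['ee_pos'].round(4),s['ft_force'].round(1),s['wrist_torque'].round(2))
b=cv2.resize(cv2.imread('pics/side2.png' if 0 else 'pics/s2.png')[115:230,200:330],(452,400),interpolation=2)
a=cv2.resize(cv2.imread('pics/w2.png')[60:384,200:482],(348,400)); cv2.imwrite('pics/c2.png',np.hstack([b,a]))
E
```

```text
[0.4946 0.103  0.0453] [-13.1   0.6  18.9] [0.14 2.72 0.05]
```

View pics/c2.png

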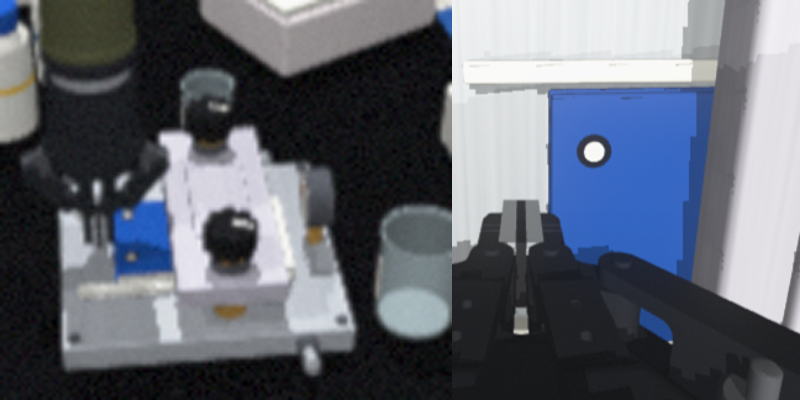

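arm_command --moves '[-0.015,0,0,0,0,0,1,-0.03,0,0,0,0,-0.18,1,-0.03,0,0,0,0,-0.36,1,-0.03,0,0,0,0,-0.54,1,-0.03,0,0,0,0,-0.72,1,-0.03,0,0,0,0,-0.9,1,-0.03,0,0,0,0,-1.08,1,-0.03,0,0,0,0,-1.26,1,-0.03,0,0,0,0,-1.44,1,-0.03,0,0,0,0,-1.57,1,-0.02,0,0,0,0,-1.57,1,-0.01,-0.001,0,0,0,-1.57,1,-0.005,-0.0015,0,0,0,-1.57,1,0,-0.002,0,0,0,-1.57,1,0.005,-0.002,0,0,0,-1.57,1,0.009,-0.003,0,0,0,-1.57,1,0.012,-0.003,0,0,0,-1.57,1,0.012,-0.003,0,0,0,-1.57,1]'

```text
time: 6.25
ee_pos: [0.5083, 0.1012, 0.044]
tcp_rot: [0.999, -0.049, -0.005, 0.0]
ft_force: [-10.7, 1.9, 8.7]
width: -0.0001
grasp_force: 5.6
```

```bash
python3 - <<'E'
from h import *
snap('wrist','w3'); snap('side','s3'); s=env.state(); print(s['joint_positions'].round(2),s['ee_pos'].round(4),s['ft_force'].round(1),s['wrist_torque'].round(2))
b=cv2.resize(cv2.imread('pics/s3.png')[125:215,205:310],(467,400),interpolation=2)
a=cv2.resize(cv2.imread('pics/w3.png'),(333,250)); a=np.vstack([a,np.zeros((150,333,3),np.uint8)]); cv2.imwrite('pics/c3.png',np.hstack([b,a]))
E
```

```text
[-0.3   0.87  0.03  2.01 -0.09  0.27 -1.86] [0.5082 0.1012 0.044 ] [-11.9   2.7   8.8] [0.48 2.31 0.03]
```

View pics/c3.png

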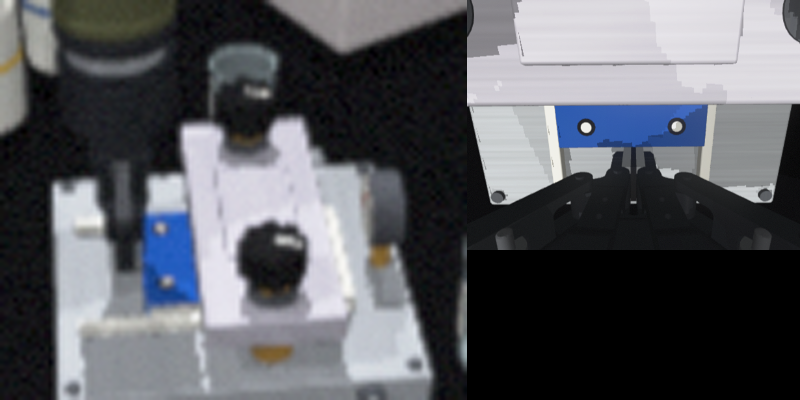

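```bash
python3 - <<'E'
from h import *
im=cv2.imread('pics/w3.png').astype(int)
for u in (170,200,290,330):
    c=im[:,u]; m=(c[:,0]-c[:,2]>60); i=np.where(m)[0]; print(u,i.min(),i.max(),onz('w3',u,i.max()+.5,.053).round(4))
c=im[140:180,200]; print(c.sum(1))
p=(0.6008,.0912,-.1021)
print(onz('w3',49,307,.035).round(4),'base front corners', onz('w3',454,300,.035).round(4))
for x,z,n in [(-.045,.084,'platetop'),(-.045,.062,'platebot'),(-.08,.053,'cass')]:
    w=[p[0]+np.cos(p[2])*x,p[1]+np.sin(p[2])*x,z]; print(n,proj('w3',w))
E
```

```text
170 162 226 [0.523  0.1375 0.053 ]
200 162 225 [0.5222 0.1242 0.053 ]
290 161 224 [0.5188 0.0846 0.053 ]
330 161 224 [0.5171 0.067  0.053 ]
[625 624 618 619 623 622 621 623 627 628 622 618 618 619 625 612 584 556
 523 496 448 364 314 325 323 326 326 325 324 324 324 323 323 322 325 326
 325 321 321 321]
[0.4758 0.2167 0.035 ] base front corners [ 0.4587 -0.0017  0.035 ]
platetop [[257.0160781  157.56032136]]
platebot [[256.7338359  146.71911133]]
cass [[256.24020742 222.45279151]]
```

arm_command --moves '[-0.03,0,0,0,0,0,1,-0.04,0,0.02,0,0,0,1,-0.04,0,0.08,0,0,0,0.5,-0.04,0,0.14,0,0,0,0,-0.04,0,0.18,0,0,0,0,-0.04,0,0.18,0,0,0,0,-0.04,0,0.18,0,0,0,0]'

```text
time: 7.22
ee_pos: [0.474, 0.1006, 0.224]
tcp_rot: [0.999, -0.05, 0.001, -0.0]
ft_force: [0.4, 0.7, -0.3]
width: 0.0852
grasp_force: 0.0
```

```bash
python3 - <<'E'
from h import *
d=snap('wrist','w4'); s=env.state(); print(s['ee_pos'].round(4),s['tcp_rot'].round(3),s['ft_force'].round(1))
print(proj('w4',[[.6095,.1758,.1265],[.5921,.0066,.1265]]))
E
```

```text
[0.4734 0.1005 0.2234] [ 0.999 -0.05  -0.     0.   ] [0.5 0.8 0.2]
[[123.02090069   2.8933054 ]
 [377.51091099   3.52517025]]
```

View pics/w4.png

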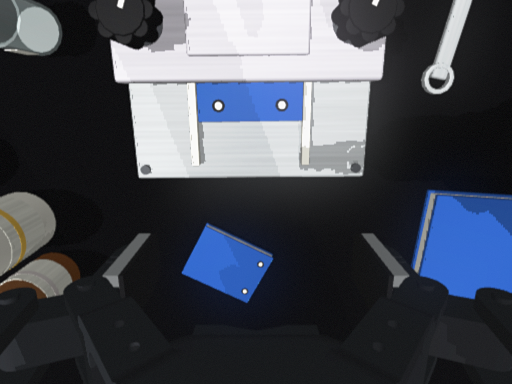

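arm_command --moves '[0.05,-0.002,0,0,0,0,0,0.05,-0.002,0,0,0,0,0,0.05,-0.002,0,0,0,0,0]'

```text
time: 7.65
ee_pos: [0.5224, 0.0984, 0.2228]
tcp_rot: [0.999, -0.05, -0.002, 0.001]
ft_force: [-0.5, 0.5, -0.3]
width: 0.0854
grasp_force: 0.0
```

```bash
cat > line.py <<'E'
from h import *
K0=np.array([[.6095,.1758],[.5921,.0066]])
def lines(f,yaw=-.09):
    im=cv2.imread('pics/'+f+'.png').max(2)
    for k in (0,1):
        u,v=proj(f,[*K0[k],.1265])[0]; print('LR'[k],'pred',u.round(),v.round(),end=' ')
        x0,y0=int(u)-50,int(v)-50; x0=max(x0,0); y0=max(y0,0); w=im[y0:y0+100,x0:x0+100]
        dark=cv2.morphologyEx((w<75).astype(np.uint8),cv2.MORPH_OPEN,np.ones((7,7)))
        n,lab,st,ce=cv2.connectedComponentsWithStats(dark)
        i=min(range(1,n),key=lambda i:np.hypot(*(ce[i]+[x0-u,y0-v]))-0.02*st[i,4]**.5)
        hull=cv2.convexHull(np.argwhere(lab==i)[:,::-1].astype(np.int32)); m=np.zeros_like(dark); cv2.fillConvexPoly(m,hull,1); m=cv2.erode(m,np.ones((5,5)))
        print('knob box',st[i,:4]+[x0,y0,0,0],end=' ')
        n,lab,st,ce=cv2.connectedComponentsWithStats(((w>130)&(m>0)).astype(np.uint8))
        if n<2: print('no line'); continue
        j=1+np.argmax(st[1:,4]); pts=np.argwhere(lab==j)[:,::-1]+[x0,y0]
        P=np.array([onz(f,a,b,.1265)[:2] for a,b in pts]); c=P.mean(0); _,_,V=np.linalg.svd(P-c); d=V[0]
        if d@(c-K0[k])<0: d=-d
        t=(P-c)@d; a=np.arctan2(d[1],d[0])-yaw
        print('n',len(P),'from',(c+t.min()*d).round(4),'to',(c+t.max()*d).round(4),'theta',round((np.pi-a)%(2*np.pi),2))
E
python3 - <<'E'
from line import *
snap('wrist','w5'); print(env.state()['ee_pos'].round(4)); lines('w5')
E
```

```text
[0.522  0.0985 0.2231]
L pred 133.0 78.0 knob box [ 82  28  87 100] n 249 from [0.625  0.1677] to [0.6324 0.1872] theta 1.84
R pred 375.0 79.0 knob box [333  28  92 100] n 390 from [0.5913 0.0078] to [6.21e-01 4.00e-04] theta 3.29
```

```bash
python3 - <<'E'
from h import *
im=cv2.imread('pics/w5.png'); cv2.imwrite('pics/c5.png',cv2.resize(np.hstack([im[30:150,80:210],im[30:150,310:440]]),None,fx=3,fy=3,interpolation=2))
E
```

```text
(no output)
```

View pics/c5.png

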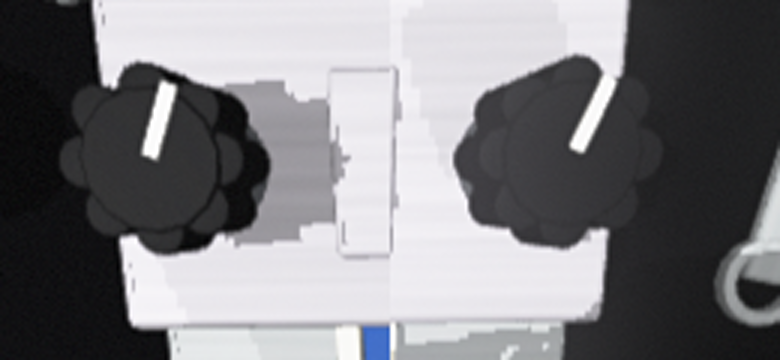

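```bash
python3 - <<'E'
from h import *
for a,b in [((130,82.3),(136.7,57.7)),((372,80),(382.7,56))]:
    P=onz('w5',*a,.1265);Q=onz('w5',*b,.1265); d=(Q-P); print(P.round(4),d.round(4),'theta',np.pi-(np.arctan2(d[1],d[0])+.09))
E
```

```text
[0.607  0.1784 0.1265] [ 0.0155 -0.0079  0.    ] theta 3.522606844630531
[0.5915 0.0087 0.1265] [ 0.0151 -0.0074  0.    ] theta 3.5083341899161464
```

arm_command --moves '[0.03,-0.04,0,0,0,0.18,0,0.06,-0.08,0,0,0,0.36,0,0.069,-0.091,0,0,0,0.54,0,0.069,-0.091,0,0,0,0.72,0,0.069,-0.091,0,0,0,0.9,0,0.069,-0.091,0,0,0,1.08,0,0.069,-0.091,0,0,0,1.26,0,0.069,-0.091,-0.03,0,0,1.44,0,0.069,-0.091,-0.06,0,0,1.62,0,0.069,-0.091,-0.09,0,0,1.7,0,0.069,-0.091,-0.12,0,0,1.7,0,0.069,-0.091,-0.132,0,0,1.7,0,0.069,-0.091,-0.132,0,0,1.7,0,0.069,-0.091,-0.132,0,0,1.7,0.3,0.069,-0.091,-0.132,0,0,1.7,0.6,0.069,-0.091,-0.132,0,0,1.7,1,0.069,-0.091,-0.132,0,0,1.7,1]'

```text
time: 9.82
ee_pos: [0.5915, 0.0076, 0.0936]
tcp_rot: [0.697, 0.717, -0.001, -0.0]
ft_force: [-4.1, -0.7, 8.5]
width: 0.0428
grasp_force: 59.9
```

```bash
python3 - <<'E'
from h import *
s=env.state(); print({k:np.round(v,3) for k,v in s.items() if k in('time','joint_positions','ee_pos','tcp_rot','ft_force','width','grasp_force')})
E
```

```text
{'time': np.float64(9.825), 'joint_positions': array([ 0.098,  0.85 , -0.333,  1.772,  0.452,  0.598, -0.48 ]), 'ee_pos': array([0.591, 0.008, 0.094]), 'tcp_rot': array([ 0.697,  0.717, -0.001, -0.   ]), 'ft_force': array([-4.09 , -0.704,  8.507]), 'grasp_force': np.float64(59.932), 'width': np.float64(0.043)}
```

arm_command --moves '[0,0,0,0,0,-0.17,1,0,0,0,0,0,-0.34,1,0,0,0,0,0,-0.51,1,0,0,0,0,0,-0.68,1,0,0,0,0,0,-0.85,1,0,0,0,0,0,-1.02,1,0,0,0,0,0,-1.19,1,0,0,0,0,0,-1.35,1,0,0,0,0,0,-1.35,1,0,0,0,0,0,-1.35,1]'

```text
time: 11.08
ee_pos: [0.5891, 0.0095, 0.0935]
tcp_rot: [0.992, 0.125, -0.003, -0.001]
ft_force: [-8.1, 1.9, 12.1]
width: 0.0426
grasp_force: 60.4
```

arm_command --moves '[0,0,0,0,0,0,0.4,0,0,0,0,0,0,0,0,0,0,0,0,0,0,0,0,0.05,0,0,0.1,0,0,0.02,0.07,0,0,0.28,0,0.005,0.07,0.07,0,0,0.46,0,0.01,0.12,0.07,0,0,0.64,0,0.014,0.171,0.07,0,0,0.82,0,0.014,0.171,0.07,0,0,1.0,0,0.014,0.171,0.07,0,0,1.18,0,0.014,0.171,0.07,0,0,1.35,0,0.014,0.171,0.04,0,0,1.35,0,0.014,0.171,0.01,0,0,1.35,0,0.014,0.171,0,0,0,1.35,0,0.014,0.171,0,0,0,1.35,0.3,0.014,0.171,0,0,0,1.35,0.6,0.014,0.171,0,0,0,1.35,1,0.014,0.171,0,0,0,1.35,1]'

```text
time: 13.32
ee_pos: [0.6069, 0.179, 0.0939]
tcp_rot: [0.697, 0.717, 0.001, 0.0]
ft_force: [-1.5, 0.4, 6.1]
width: 0.0428
grasp_force: 60.6
```

arm_command --moves '[0,0,0,0,0,-0.17,1,0,0,0,0,0,-0.34,1,0,0,0,0,0,-0.51,1,0,0,0,0,0,-0.68,1,0,0,0,0,0,-0.85,1,0,0,0,0,0,-1.02,1,0,0,0,0,0,-1.19,1,0,0,0,0,0,-1.35,1,0,0,0,0,0,-1.35,1,0,0,0,0,0,-1.35,1]'

```text
time: 14.58
ee_pos: [0.6064, 0.1794, 0.0939]
tcp_rot: [0.992, 0.125, 0.0, -0.001]
ft_force: [-2.7, -0.0, 7.2]
width: 0.0429
grasp_force: 61.1
```

arm_command --moves '[0,0,0,0,0,0,0.4,0,0,0,0,0,0,0,0,0,0,0,0,0,0,0,0,0.05,0,0,0.1,0,0,-0.02,0.07,0,0,0.28,0,-0.005,-0.07,0.07,0,0,0.46,0,-0.01,-0.12,0.07,0,0,0.64,0,-0.017,-0.169,0.07,0,0,0.82,0,-0.017,-0.169,0.07,0,0,1.0,0,-0.017,-0.169,0.07,0,0,1.18,0,-0.017,-0.169,0.07,0,0,1.35,0,-0.017,-0.169,0.04,0,0,1.35,0,-0.017,-0.169,0.01,0,0,1.35,0,-0.017,-0.169,0,0,0,1.35,0,-0.017,-0.169,0,0,0,1.35,0.3,-0.017,-0.169,0,0,0,1.35,0.6,-0.017,-0.169,0,0,0,1.35,1,-0.017,-0.169,0,0,0,1.35,1]'

```text
time: 16.82
ee_pos: [0.5914, 0.0099, 0.094]
tcp_rot: [0.697, 0.717, 0.002, 0.001]
ft_force: [1.6, 0.1, 6.5]
width: 0.0425
grasp_force: 60.6
```

arm_command --moves '[0,0,0,0,0,-0.17,1,0,0,0,0,0,-0.34,1,0,0,0,0,0,-0.51,1,0,0,0,0,0,-0.68,1,0,0,0,0,0,-0.85,1,0,0,0,0,0,-1.02,1,0,0,0,0,0,-1.19,1,0,0,0,0,0,-1.35,1,0,0,0,0,0,-1.35,1,0,0,0,0,0,-1.35,1]'

```text
time: 18.08
ee_pos: [0.5911, 0.01, 0.094]
tcp_rot: [0.992, 0.124, 0.002, -0.0]
ft_force: [0.4, 0.1, 8.4]
width: 0.0426
grasp_force: 60.9
```

```bash
python3 - <<'E'
from h import *
s=env.state(); print(s['wrist_torque'].round(2),s['ft_force'].round(1),s['tcp_rot'].round(3))
E
```

```text
[ 0.09 -0.06 -0.11] [0.4 0.1 8.4] [ 0.992  0.124  0.002 -0.   ]
```

Torque is only friction, so the stop is not yet overdriven. Now the left knob.

arm_command --moves '[0,0,0,0,0,0,0.4,0,0,0,0,0,0,0,0,0,0,0,0,0,0,0,0,0.05,0,0,0.1,0,0,0.02,0.07,0,0,0.28,0,0.005,0.07,0.07,0,0,0.46,0,0.01,0.12,0.07,0,0,0.64,0,0.017,0.169,0.07,0,0,0.82,0,0.017,0.169,0.07,0,0,1.0,0,0.017,0.169,0.07,0,0,1.18,0,0.017,0.169,0.07,0,0,1.35,0,0.017,0.169,0.04,0,0,1.35,0,0.017,0.169,0.01,0,0,1.35,0,0.017,0.169,0,0,0,1.35,0,0.017,0.169,0,0,0,1.35,0.3,0.017,0.169,0,0,0,1.35,0.6,0.017,0.169,0,0,0,1.35,1,0.017,0.169,0,0,0,1.35,1]'

```text
time: 20.32
ee_pos: [0.6069, 0.179, 0.0939]
tcp_rot: [0.697, 0.717, 0.001, 0.0]
ft_force: [-1.3, -0.0, 5.9]
width: 0.0428
grasp_force: 60.6
```

arm_command --moves '[0,0,0,0,0,-0.17,1,0,0,0,0,0,-0.34,1,0,0,0,0,0,-0.51,1,0,0,0,0,0,-0.68,1,0,0,0,0,0,-0.85,1,0,0,0,0,0,-1.02,1,0,0,0,0,0,-1.19,1,0,0,0,0,0,-1.35,1,0,0,0,0,0,-1.35,1,0,0,0,0,0,-1.35,1]'

```text
time: 21.58
ee_pos: [0.6064, 0.1794, 0.0939]
tcp_rot: [0.992, 0.125, 0.0, -0.0]
ft_force: [-3.9, -0.2, 6.6]
width: 0.0426
grasp_force: 61.1
```

```bash
python3 - <<'E'
from h import *
s=env.state(); print(s['wrist_torque'].round(2),s['ft_force'].round(1),s['tcp_rot'].round(3))
E
```

```text
[-0.03  0.46 -0.07] [-3.9 -0.2  6.6] [ 0.992  0.125  0.    -0.   ]
```

arm_command --moves '[0,0,0,0,0,0,0.4,0,0,0,0,0,0,0,0,0,0,0,0,0,0,0,0,0.05,0,0,0,0,-0.02,-0.02,0.1,0,0,-0.1,0,-0.05,-0.05,0.132,0,0,-0.2,0,-0.083,-0.08,0.132,0,0,-0.35,0,-0.083,-0.08,0.132,0,0,-0.35,0,-0.083,-0.08,0.132,0,0,-0.35,0]'

```text
time: 22.7
ee_pos: [0.5241, 0.0993, 0.2244]
tcp_rot: [0.999, -0.049, 0.0, -0.0]
ft_force: [0.4, 0.0, -1.2]
width: 0.0853
grasp_force: 0.0
```

```bash
python3 - <<'E'
from h import *
snap('wrist','w6'); print(env.state()['ee_pos'].round(4),proj('w6',[[.6065,.179,.1265],[.591,.0095,.1265]]))
im=cv2.imread('pics/w6.png')[20:180,70:450]; cv2.imwrite('pics/c6.png',cv2.resize(im,None,fx=2.1,fy=2.1,interpolation=2))
E
```

```text
[0.5243 0.0997 0.2243] [[132.6939226   86.05131756]
 [371.74352034  84.17910502]]
```

View pics/c6.png

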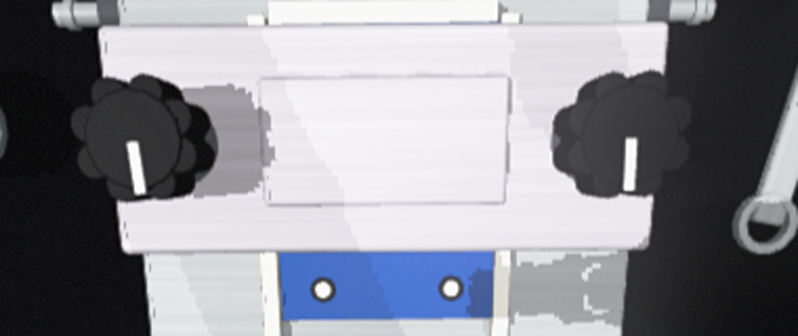

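```bash
python3 - <<'E'
from h import *
im=cv2.imread('pics/w6.png').astype(int)
for u in (215,235,255,280):
    c=im[:,u]; i=np.where(c[:,0]-c[:,2]>60)[0]; i=i[i<220]; print(u,i.min(),i.max(),onz('w6',u,i.max()+.5,.053).round(4))
im=cv2.imread('pics/w5.png').astype(int)
for u in (235,255,280):
    c=im[:,u]; i=np.where(c[:,0]-c[:,2]>60)[0]; i=i[i<230]; print(u,i.min(),i.max(),onz('w5',u,i.max()+.5,.053).round(4))
E
```

```text
215 140 171 [0.5233 0.14   0.053 ]
235 140 171 [0.5213 0.1201 0.053 ]
255 140 171 [0.5194 0.1003 0.053 ]
280 140 171 [0.5169 0.0755 0.053 ]
235 139 169 [0.5213 0.1185 0.053 ]
255 138 169 [0.5193 0.0988 0.053 ]
280 138 169 [0.5168 0.0742 0.053 ]
```

```bash
python3 -c "
from bench import env
print(env.job_done())"
```

```text
the job is handed in; nothing more can be done
None
```

I pushed the cassette home against the rear stop, then turned both knobs alternately to about 6.2 rad, their full-down position, and handed the job in at about 23 s with the arm clear; the hand-in returned no verdict. On the first push part of the gripper, probably a knuckle, pressed lightly on the plate (about 19 N), so I turned the tool a quarter turn and pushed again.

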